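# Show a reactor plug to the inspection camera

## Task

First tilt the bench inspection camera by its lever so that it looks up at 60 degrees above the bench. Then draw the tall slender plug out of the reactor head and hold it still in the air in front of the camera: in line with the lens, its stem pointing straight at the glass, with the foot of the stem 100 mm in front of the glass. Finish while still holding it there; leave the other two fittings seated in the head, do not touch the camera with the plug, and do not knock over the glassware or the steel cup.

Things in the scene. Friction and masses are not known exactly. Their poses are not given: they have to be found in the camera images.
- camera (a joint): Elevation (rad) of the inspection camera's line of sight above the level: 0 looks level towards its front, grows as the lens turns up, range 0 to 1.6; the 60 degrees asked for is 1.047. A stiff hinge: stays where it is left; about 3 N at the knob moves it.
- camera_stand: Fixed camera stand: dark steel foot 100 x 85 x 12 mm, two aluminium cheeks (to 94 mm above the table, outer faces 34 mm either side of the middle), carrying the tilting grey camera. Origin on the table under the middle of the foot; the lens looks to its -x side (and up), y along the hinge, z up.
- camera_hinge (a point): Middle of the camera's tilt hinge, 80 mm above the table, in the middle of the grey camera body (85 mm long, 50 mm wide, 44 mm high). The axes turn with the camera: y is the hinge axis, level; the line of sight is -x, 60 mm from here to the glass. A positive turn about y raises the lens.
- camera_glass (a point): Middle of the lens glass, at the front of the black barrel (38 mm across); turns with the camera, axes as camera_hinge (line of sight along -x).
- focus (a point): Point in the air on the line of sight, 100 mm in front of the glass; it moves with the camera as it tilts, axes as camera_hinge. The plug's foot belongs here, with the plug's z axis along this -x.
- tilt_knob (a point): Centre of the black ball knob, 18 mm across, on the camera's steel tilt lever (8 mm rod), on the stand's -y side, 70 mm from the middle. It swings at 85 mm from the hinge axis, straight above it when the joint reads 0.75, nearer the front (-x of the stand) at lower readings. Free to be pinched from above along the hinge axis.
- reactor_head: Fixed reactor head: black disc 170 mm across, top 100 mm above the table, on three thin legs, a low hub in its middle. Three upright steel tube ports, 58 mm from the middle, 100 mm apart; 30 mm outside, 18 mm bore, rims 132 mm above the table. A fitting sits loosely in each (2 mm play all round) and lifts straight out. Origin on the table under the disc's middle.
- plug_center (a point): The plug to show, at half height (42 mm above its foot; z from foot to top). Bare steel, 84 mm tall, round: stem 14 mm across, 28 mm long, hidden in the port; flange 30 mm across, 8 mm thick, resting on the port's rim; above it a plain grip 18 mm across, 48 mm long, its middle 18 mm above this point. The tallest, slenderest fitting; about 130 g; in any of the three ports.
- plug_foot (a point): Middle of the lower end face of the plug's stem, axes as plug_center.
- plug: The same plug, origin at its foot (as plug_foot).
- gauge_center (a point): Bystander fitting in another port: pressure gauge with an upright round dial 40 mm across, top 78 mm above its own foot; this point 42 mm above its foot.
- vent_center (a point): Bystander fitting in the third port: short plug with a wide round head 32 mm across, 50 mm tall from its foot; this point 25 mm above its foot.
- flask: Bystander: tall round glass flask, 100 mm across, 235 mm high, origin under its middle.
- cup: Bystander: open steel cup, 64 mm across, 85 mm high, origin under its middle.
- beaker: Bystander: glass beaker, 70 mm across, 90 mm high, origin under its middle.
- jar: Bystander: small closed amber glass jar, 54 mm across, 60 mm high, origin under its middle.
Not all that is in view belongs to the job. What is shaped like the plug but red is not meant.

How it is judged:
On the way, in this order (a step that is already met when the one before it is completed fails the run):
1. the camera looks up at 60 degrees (within 0.1 rad), the plug still in its port (value of joint camera between 0.947 and 1.147 rad and distance of plug_center from where it was at the start of the episode below 0.012 m), for 0.3 s.
2. the plug is drawn out of the head, its foot clear of the port's rim, the camera still set (value of joint camera between 0.947 and 1.147 rad and height (world z) of plug_foot above 0.14 m and contact force between plug and the fingers above 0.5 N), for 0.2 s.
At the end, for the whole second after the job is handed in: Camera at 60 deg (0.1 rad) and still; plug held still by the fingers alone, foot to the lens within 15 mm of the point 100 mm before the glass, axis within 0.16 rad of the line of sight; other fittings seated (12 mm); flask, cup, beaker, jar upright (value of joint camera between 0.947 and 1.147 rad and velocity of joint camera between -0.05 and 0.05 rad/s and distance between plug_foot and focus below 0.015 m and angle between the z axis of plug_center and the x axis of focus, either way round below 0.16 rad and angle between plug_center's own z axis and vertical below 1.2 rad and height (world z) of plug_foot above 0.15 m and contact force between plug and the fingers above 0.5 N and contact force between plug and camera_stand below 0.1 N and contact force between plug and reactor_head below 0.1 N and linear speed of plug below 0.02 m/s and angular speed of plug below 0.15 rad/s and distance of each of gauge_center, vent_center from where it was at the start of the episode below 0.012 m and angle between each of gauge_center, vent_center's own z axis and vertical below 0.25 rad and angle between each of flask, cup, beaker, jar's own z axis and vertical below 0.3 rad); the arm keeps its last pose, push and grip.
It fails at once if the plug touches the camera or its stand (contact force between plug and camera_stand above 1 N).
It fails at once if another fitting is pulled out of the head (distance of any of gauge_center, vent_center from where it was at the start of the episode above 0.025 m).
It fails at once if glassware or the cup is knocked over (angle between any of flask, cup, beaker, jar's own z axis and vertical above 0.6 rad).
It also fails if it takes over 51 s, if anything falls off the work surface, if the arm or the gripper's body presses on something with over 40 N, if the wrist force passes 120 N, or if a joint passes its speed limit or range.

## Robot

A 6-joint arm with a two-finger parallel gripper is mounted at the origin on the work surface. World frame = base frame: x ahead of the robot, y to its left, z up, the work surface at z = 0. Lengths are in m, angles in rad, forces in N, time in s.
With the tool pointing down it reaches from about 0.325 to 0.775 m from the base axis. Payload 5.5 kg.
Tool frame: the origin (TCP) lies between the finger pads; the fingertips stand 8 mm ahead of it and the grasp point (between the pads) lies 11 mm behind it (tcp_to_tips is the distance from the TCP to the fingertips, in m); z points along the fingers, y is the line along which they close (so a half turn about z gives the same grasp; the last joint's range is limited). The gripper opens to 88 mm and grips with 3 to 60 N. Pads are 20 mm wide; open, the fingers measure 115 mm over their backs; the gripper's body (75 mm by 178 mm) begins 61 mm behind the grasp point.
Start: joints at [1.258, 0.091, 1.231, -0, 1.82, -0.057], TCP at [0.152, 0.58, 0.231] pointing down, gripper open.
Joint ranges: [-2.87, 2.87], [-0.86, 2.18], [0.17, 2.46], [-1.51, 4.65], [0.06, 2.69], [-2.65, 2.65]. Speed limits (rad/s): [2.57, 2.57, 3.01, 3.14, 3.14, 3.14].

## Interface

Orientations are given as a unit quaternion [w, x, y, z].
In Python, from bench import * gives the robot as it stands. Calls block until the motion is done:
- move_to(position, orientation): joint-space move of the TCP to a pose.
- move_l(position, speed=0.15, orientation=None): straight line of the TCP; orientation=None keeps the orientation; speed is the mean speed in m/s.
- movej(angles): joint-space move.
- gripper_open() and close(): open the fingers fully, or close them until they stop; the grip force is fixed at half the most.
- hold(seconds).
- inverse_kinematics(position, orientation): joint angles nearest the present ones, or None.
- state(): the state.
- get_image(name): name is "side" or "top"; returns a dict with "frame" (400x640x3 uint8, blue, green, red), "depth" (400x640 float32, m along the optical axis (not along the pixel's ray), 0 where there is no reading), "camera_matrix" (3x3 intrinsics, pixels), "k1" (the pictures are not rectified: a ray, as slopes to the right and down, at radius r is drawn at 1 + k1 r^2 times it, then the intrinsics apply), "view" (4x4, takes a point from world to camera coordinates). Camera axes: x right, y up, looking along -z (the intrinsics and any distortion apply to the point x, -y, -z); pixel columns grow to the right and rows downward; lengths in m; the calibration is good to about 2 mm. A picture is of the moment at which its call begins.
A pose or a line that the arm cannot do raises IKError and nothing moves.
- job_done(): hands the job in; it is judged then, once.
The state is a dict: "time": time; "joint_pos": joint angles; "dq": joint speeds; "joint_torque": joint torques, N m; "ee_pos": TCP position; "ee_rot": TCP orientation; "ft_force": force on the tool from outside, world axes, zero at the start; "moment": the same for the moment, N m; "finger_gap": finger opening in m; "finger_force": force on a finger pad.
Only numpy, scipy, OpenCV 4.12 (cv2) and the standard library are available. Lean on these libraries where they do the work, as an engineer would, in place of code of your own. Each camera call takes 0.05 s, during which the arm holds its last target. There are 200 camera calls.

## Working session

There is one attempt and no reset: what is moved stays moved. The work goes in short steps, each a Python script; the robot and the scene stay as the last script left them, time stands still between calls to the robot, and variables do not carry over. Pictures are saved under pics/ and viewed, at most 10 in all, crops included, and the job is handed in when it is done.

```bash
mkdir -p pics; ls; cat > h.py <<'E'
import numpy as np, cv2
from bench import *
def grab(n):
    d=get_image(n); np.savez('pics/%s.npz'%n,**{k:d[k] for k in('frame','depth','camera_matrix','k1','view')}); return d
def load(n): return dict(np.load('pics/%s.npz'%n))
def ray(d,u,v):
    K=d['camera_matrix'];k1=float(d['k1']);p=np.array([(u-K[0,2])/K[0,0],(v-K[1,2])/K[1,1]]);q=p.copy()
    for _ in range(20): q=p/(1+k1*(q@q))
    T=np.linalg.inv(d['view']); return T[:3,3],T[:3,:3]@np.array([q[0],-q[1],-1.])
def pt(d,u,v,z=None):
    o,r=ray(d,u,v)
    return o+r*((z-o[2])/r[2] if z is not None else d['depth'][int(round(v)),int(round(u))])
def cloud(d):
    v,u=np.mgrid[0:400,0:640];K=d['camera_matrix'];k1=float(d['k1'])
    p=np.stack([(u-K[0,2])/K[0,0],(v-K[1,2])/K[1,1]],-1);q=p.copy()
    for _ in range(20): q=p/(1+k1*(q**2).sum(-1,keepdims=True))
    T=np.linalg.inv(d['view']);c=np.dstack([q[...,0],-q[...,1],-np.ones(u.shape)])*d['depth'][...,None]
    c=c@T[:3,:3].T+T[:3,3]; c[d['depth']==0]=np.nan; return c
def proj(d,P):
    c=d['view']@np.append(P,1); s=np.array([c[0],-c[1]])/-c[2]; s=s*(1+float(d['k1'])*(s@s)); K=d['camera_matrix']
    return s[0]*K[0,0]+K[0,2],s[1]*K[1,1]+K[1,2]
E
python3 - <<'E'
from h import *
for n in('side','top'):
    d=grab(n); cv2.imwrite('pics/%s0.png'%n,d['frame']); print(n,np.linalg.inv(d['view'])[:3].round(3),d['k1'],d['camera_matrix'])
print(state())
E
```

```text
pics
side [[-0.903  0.253 -0.347  0.19 ]
 [-0.43  -0.552  0.715  0.748]
 [-0.01   0.794  0.607  0.736]] -0.06552621366283079 [[426.58103677   0.         321.56954054]
 [  0.         426.58103677 203.51860895]
 [  0.           0.           1.        ]]
top [[-0.013  0.975 -0.224  0.212]
 [-1.    -0.011  0.01   0.002]
 [ 0.007  0.224  0.975  1.671]] 0.018354195590299535 [[514.83347448   0.         321.62946422]
 [  0.         514.83347448 191.67110258]
 [  0.           0.           1.        ]]
{'time': 0.1, 'joint_pos': array([ 1.25829400e+00,  9.17802577e-02,  1.23173300e+00, -1.08751084e-05,
        1.81984487e+00, -5.66808484e-02]), 'dq': array([ 0.00208767, -0.00131568, -0.00286913,  0.00051661, -0.00026948,
        0.00122293]), 'joint_torque': array([ 3.12862241e-03, -4.47855699e+01, -4.07570744e+01,  7.00841518e-02,
        2.83645542e-02, -9.77319201e-05]), 'ee_pos': array([0.15173826, 0.58022747, 0.22964028]), 'ee_rot': array([-1.56840015e-04,  1.27563506e-01,  9.91830012e-01, -8.68704745e-04]), 'ft_force': array([ 0.0553871 , -0.45240288,  0.01802231]), 'moment': array([ 0.00553029, -0.00161184, -0.02886856]), 'finger_force': 0.0, 'finger_gap': 0.08787803385664472}
```

View pics/side0.png

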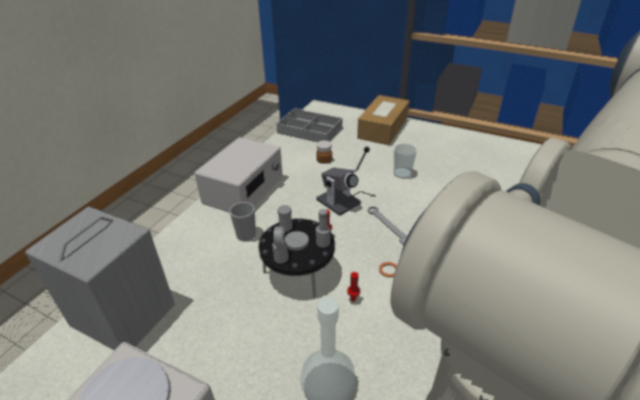

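View pics/top0.png

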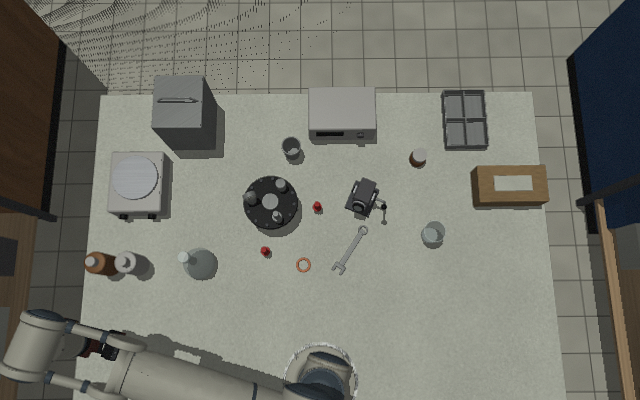

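Side view: head at (297,245), with fittings at (285,217), (323,235) and (280,250); inspection camera at (340,188), knob at (366,150). Top view: head at (270,202), fittings at (251,198), (280,185) and (277,217); camera at (362,198), knob at (384,206). There are red decoys at (354,287) and (326,218) in the side view. Next, a close crop.

```bash
python3 - <<'E'
from h import *
s=load('side');t=load('top')
a=cv2.resize(s['frame'][135:285,240:400],None,fx=3.6,fy=3.6,interpolation=cv2.INTER_CUBIC)
b=cv2.resize(t['frame'][165:240,235:395],None,fx=4.9,fy=4.9,interpolation=cv2.INTER_CUBIC)
cv2.imwrite('pics/c1.png',a);cv2.imwrite('pics/c2.png',b)
ct=cloud(t);cs=cloud(s)
for n,c in(('top',ct),('side',cs)):
  m=(c[...,2]>.085)&(c[...,2]<.115)
  g=c.reshape(-1,3)[m.ravel()]
  print(n,len(g),np.median(g,0))
for uv in[(270,202),(251,198),(280,185),(277,217),(362,198),(384,206)]: print(uv,ct[uv[1],uv[0]].round(3))
for uv in[(285,217),(323,235),(280,250),(323,214),(280,232),(340,188),(366,150),(285,210),(353,180)]: print(uv,cs[uv[1],uv[0]].round(3))
E
```

```text
top 7940 [0.62465937 0.08571559 0.10155622]
side 13955 [0.67155622 0.13461612 0.10029555]
(270, 202) [0.54  0.147 0.106]
(251, 198) [0.542 0.2   0.158]
(280, 185) [0.583 0.114 0.149]
(277, 217) [0.483 0.121 0.159]
(362, 198) [ 0.547 -0.138  0.118]
(384, 206) [ 0.51  -0.198  0.169]
(285, 217) [0.582 0.127 0.143]
(323, 235) [0.484 0.137 0.135]
(280, 250) [0.543 0.217 0.137]
(323, 214) [0.486 0.132 0.188]
(280, 232) [0.542 0.212 0.182]
(340, 188) [ 0.551 -0.108  0.079]
(366, 150) [ 0.511 -0.186  0.164]
(285, 210) [0.586 0.118 0.155]
(353, 180) [ 0.519 -0.12   0.106]
```

View pics/c1.png

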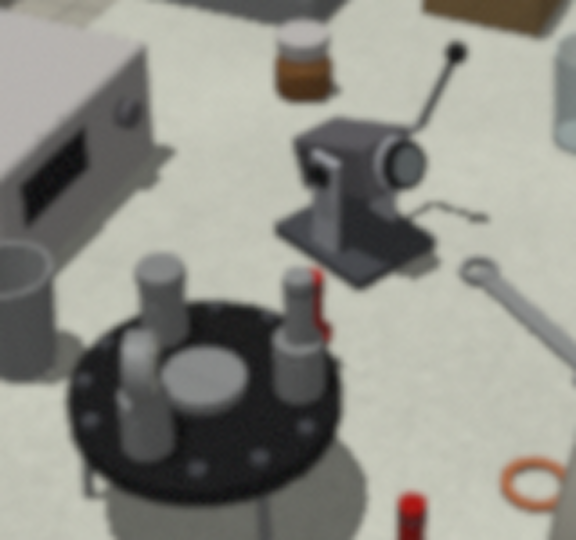

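View pics/c2.png

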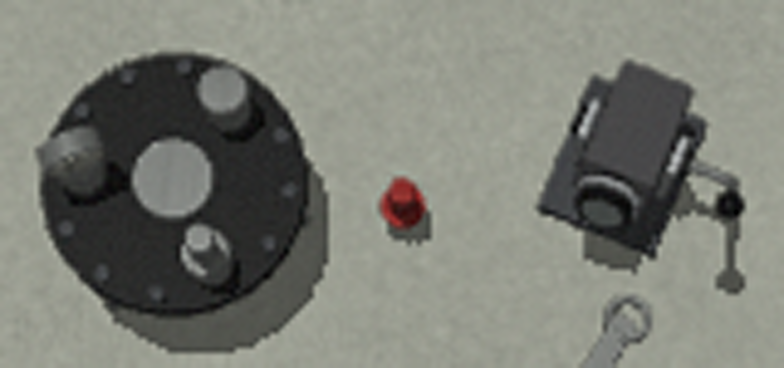

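The crops show the candidates. The tall slender steel one is the plug: side (323,235), top (277,217). The gauge with its dial is at side (280,250), top (251,198), and the short wide vent is at side (285,217), top (280,185). The two red ones are decoys. Camera foot, glass and knob are visible in both views, so I'll measure them now.

```bash
cat >> h.py <<'E'
def tri(a,b):
    A=np.zeros((3,3));B=np.zeros(3)
    for d,u,v in(a,b):
        o,r=ray(d,u,v);r=r/np.linalg.norm(r);P=np.eye(3)-np.outer(r,r);A+=P;B+=P@o
    x=np.linalg.solve(A,B); return x
def blob(d,m,u0,v0,w,h):
    k=np.zeros(m.shape,np.uint8);k[v0-h:v0+h+1,u0-w:u0+w+1]=m[v0-h:v0+h+1,u0-w:u0+w+1]
    n,l,st,c=cv2.connectedComponentsWithStats(k); i=1+np.argmax(st[1:,4]); return c[i],st[i]
E
python3 - <<'E'
from h import *
s=load('side');t=load('top');ct=cloud(t);cs=cloud(s)
# knob
dk=lambda d:(d['frame'].max(2)<60).astype(np.uint8)
kt=blob(t,dk(t),384,206,5,5);ks=blob(s,dk(s),366,150,5,5);print(kt,ks)
K=tri((t,*kt[0]),(s,*ks[0]));print('knob',K, proj(t,K),proj(s,K))
# foot & body
for n,c in(('t',ct),('s',cs)):
  near=(np.hypot(c[...,0]-.55,c[...,1]+.14)<.1)
  m=near&(c[...,2]>.008)&(c[...,2]<.018); g=c[m][:,:2]
  print(n,'foot',len(g),cv2.minAreaRect((g*1000).astype(np.float32)))
  m=near&(c[...,2]>.098)&(c[...,1]>-.18); g=c[m]
  print(n,'body',len(g),cv2.minAreaRect((g[:,:2]*1000).astype(np.float32)),g[:,2].max())
# dark foot by colour, top: ray to z=.012
def dark(d,u0,v0,w,h):
  hsv=d['frame'][v0-h:v0+h,u0-w:u0+w].max(2); print(np.array2string(hsv[::3,::3],max_line_width=200))
dark(t,362,200,24,24)
# plug top disc and head hub centres
for n,c,z in(('t',ct,.106),('s',cs,.106)):
  m=(np.hypot(c[...,0]-.54,c[...,1]-.15)<.12)&(c[...,2]>.096)&(c[...,2]<.104); g=c[m]
  (x,y),r=cv2.minEnclosingCircle((g[:,:2]*1000).astype(np.float32));print(n,'disc',x,y,r)
  for a in((.483,.125),(.542,.205),(.583,.118)):
    m=(np.hypot(c[...,0]-a[0],c[...,1]-a[1])<.03)&(c[...,2]>.11); g=c[m]; zt=np.percentile(g[:,2],98)
    top=g[g[:,2]>zt-.006];print(n,a,len(g),zt.round(4),top.mean(0).round(4),len(top))
E
```

```text
(array([383.4 , 206.56]), array([381, 204,   6,   6,  25], dtype=int32)) (array([366.18181818, 149.45454545]), array([365, 148,   4,   4,  11], dtype=int32))
knob [ 0.51261182 -0.19677285  0.15881503] (np.float64(383.25472315064354), np.float64(205.99739446551962)) (np.float64(366.81579310188056), np.float64(149.6069220616288))
t foot 297 ((551.7478637695312, -138.42935180664062), (186.7699737548828, 171.62132263183594), 40.92875289916992)
t body 351 ((555.8048095703125, -141.5653076171875), (64.04358673095703, 93.79598236083984), 84.81022644042969) 0.12342799253867542
s foot 598 ((541.6124267578125, -130.51068115234375), (90.36798858642578, 170.8634490966797), 76.41926574707031)
s body 324 ((554.82568359375, -133.6392822265625), (53.50912094116211, 80.53726959228516), 69.10034942626953) 0.11981537055606606
[[156 155 159 158 153 156 157 158 161 157 157 155 155 154 154 153]
 [160 153 159 159 157 154 159 160  72  73  98 155 157 158 154 155]
 [155 156 157 156 157 159  64  67  73  73  72  71  79 161 156 151]
 [156 157 165 154 159  93 123  68  71  73  72  74  72 153 158 157]
 [160 161 164
[... 538 characters left out ...]
55 162 163  45  31  28  36  34 156 155 159 154 100]
 [151 157 153 159 156 164  84  84  65  27  67 156 158 156 159  92]
 [157 156 155 157 158 153  91  80  81  78 149 156 160 156 160  95]
 [158 158 158 158 160 157 162 155 157 159 156 153 159 156 158  78]]
t disc 542.6705322265625 148.4207763671875 85.17742919921875
t (0.483, 0.125) 98 0.1927 [0.4906 0.125  0.1896] 15
t (0.542, 0.205) 139 0.1851 [0.5489 0.2028 0.1818] 36
t (0.583, 0.118) 117 0.1609 [0.5883 0.1126 0.1575] 47
s disc 543.7313232421875 150.34243774414062 86.09365844726562
s (0.483, 0.125) 375 0.1901 [0.4903 0.1277 0.1883] 49
s (0.542, 0.205) 397 0.1833 [0.5482 0.2105 0.1812] 77
s (0.583, 0.118) 305 0.1567 [0.5895 0.1173 0.1548] 113
```

```bash
python3 - <<'E'
from h import *
s=load('side');t=load('top');ct=cloud(t);cs=cloud(s)
f=lambda x,y,z:pt(t,235+(x+.5)/4.9-.5,165+(y+.5)/4.9-.5,z)[:2]
g=lambda x,y,z:pt(s,240+(x+.5)/3.6-.5,135+(y+.5)/3.6-.5,z)[:2]
FL,FR,BR=f(539,210,.012),f(656,257,.012),f(706,125,.012)
c=(FL+BR)/2;print('top foot',c,np.linalg.norm(FL-FR),np.linalg.norm(FR-BR),'yaw',np.degrees(np.arctan2(*(BR-FR)[::-1])),np.degrees(np.arctan2(*(FL-FR)[::-1]))-90)
L,R,F=g(277,228,.012),g(434,240,.012),g(361,285,.012)
print('side foot',L,R,F,'c',(L+R)/2,np.linalg.norm(L-F),np.linalg.norm(F-R),np.degrees(np.arctan2(*(L-F)[::-1])))
a,b=f(588,118,.094),f(681,156,.094);print('cheeks',a,b,(a+b)/2,np.degrees(np.arctan2(*(a-b)[::-1]))-90,np.linalg.norm(a-b))
print('glass', tri((t,235+(606+.5)/4.9-.5,165+(205+.5)/4.9-.5),(s,240+406.5/3.6-.5,135+164.5/3.6-.5)))
K=np.array([.5126,-.1968,.1588])
for y in(-20,-24,-28):
  th=np.radians(y);R2=np.array([[np.cos(th),np.sin(th)],[-np.sin(th),np.cos(th)]])
  for cc in(c,(L+R)/2,(a+b)/2): print(y,R2@(K[:2]-cc))
E
```

```text
top foot [ 0.56702258 -0.14598897] 0.08408553423225203 0.09731471520706846 yaw -22.251489511290522 -23.026190606703324
side foot [ 0.62854455 -0.12252541] [ 0.51014694 -0.15957859] [ 0.5395874  -0.08429085] c [ 0.56934575 -0.141052  ] 0.0968259064336426 0.08083924350672657 -23.2584533055769
cheeks [ 0.58214048 -0.11726517] [ 0.55644249 -0.1761605 ] [ 0.56929148 -0.14671283] -23.57325260137064 0.06425765466500001
glass [ 0.52364163 -0.12667744  0.10034786]
-20 [-0.0337621  -0.06636037]
-20 [-0.03425662 -0.07179418]
-20 [-0.03614175 -0.06645617]
-24 [-0.02905079 -0.06855384]
-24 [-0.02916507 -0.07400891]
-24 [-0.03141796 -0.06881541]
-28 [-0.02419795 -0.07041333]
-28 [-0.02393142 -0.07586308]
-28 [-0.02654111 -0.07083938]
```

Camera: centre (0.5685,-0.1445), yaw -23.2°, reading about 0.38 rad. The knob and glass estimates agree with the model. Next I pinch the knob and swing it to 1.047.

```bash
cat >> h.py <<'E'
from scipy.spatial.transform import Rotation as Ro
C=np.array([.5685,-.1445,.08]);TH=np.radians(-23.2)
X=np.array([np.cos(TH),np.sin(TH),0]);Y=np.array([-np.sin(TH),np.cos(TH),0]);Z=np.array([0,0,1.])
def knob(q): return C-.07*Y+.085*(np.sin(q-.75)*X+np.cos(q-.75)*Z)
def quat(z,y):
    z=z/np.linalg.norm(z);y=y-(y@z)*z;y/=np.linalg.norm(y)
    return Ro.from_matrix(np.column_stack([np.cross(y,z),y,z])).as_quat(scalar_first=True)
def best(p,z,y):
    c=[(quat(z,k*y),inverse_kinematics(p,quat(z,k*y))) for k in(1,-1)]
    c=[a for a in c if a[1] is not None]; j=np.array(state()['joint_pos'])
    return min(c,key=lambda a:np.abs(np.array(a[1])-j).max())
E
python3 - <<'E'
from h import *
p=np.array(state()['ee_pos']);move_l(p+[0,0,.16],.2)
off=np.array([0,0,-.002])
q0=.385;k=knob(q0)+off
Q,j=best(k+[0,0,.08],-Z,Y);print(j)
move_to(k+[0,0,.08],Q)
move_l(k,.1)
print(state()['ft_force']);close()
s=state();print(s['finger_gap'],s['finger_force'],s['ft_force'],s['ee_pos']-k)
if abs(s['finger_gap']-.018)<.004:
    for q in np.linspace(q0,1.047,8)[1:]:
        move_l(knob(q)+off,.06); 
    print(state()['ft_force'],state()['ee_pos']-knob(1.047)-off)
for n in('side','top'): grab(n)
print(state()['time'])
E
```

```text
[-4.28347039e-01 -4.35716203e-02  1.35549808e+00 -4.44089210e-16
  1.82966620e+00 -1.59422698e+00]
[-0.55636673 -0.45911562  0.90348322]
0.016260822726767467 29.99997317790985 [2.53095171 3.25998002 0.32067223] [ 3.44898931e-04  8.05980973e-04 -2.51405929e-05]
[2.81018201 3.69180759 4.3084335 ] [0.00107295 0.00018972 0.00138815]
8.2333
```

```bash
python3 - <<'E'
from h import *
gripper_open();p=np.array(state()['ee_pos']);move_l(p+[0,0,.1],.15)
# clear the view: hover beyond the plug
g=np.array([.4899,.1261,.164])
Q,j=best(g+[0,0,.12],-Z,np.array([np.cos(1.99),np.sin(1.99),0]))
move_to(g+[0,0,.12],Q)
s=grab('side');t=grab('top');print(state()['time'])
a=cv2.resize(s['frame'][135:235,290:400],None,fx=4,fy=4,interpolation=cv2.INTER_CUBIC)
b=cv2.resize(t['frame'][165:245,320:400],None,fx=5,fy=5,interpolation=cv2.INTER_CUBIC)
cv2.imwrite('pics/d.png',np.hstack([a[:400],b[:400,:350]]))
E
```

```text
11.65
```

View pics/d.png

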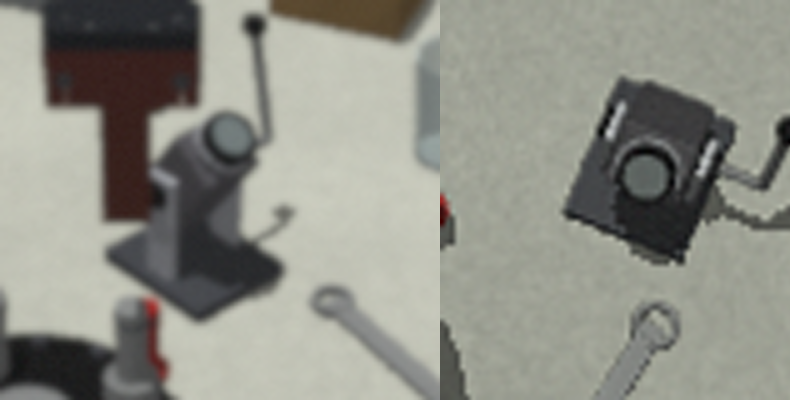

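The camera has tilted up: glass at side (347,169), top (360.6,199.8); knob at side (353,141), top (389,191). I'll triangulate these to get the reading and refine the line of sight.

```bash
python3 - <<'E'
from h import *
s=load('side');t=load('top')
dk=lambda d:(d['frame'].max(2)<60).astype(np.uint8)
kt=blob(t,dk(t),389,191,5,4);ks=blob(s,dk(s),353,141,4,4);print(kt,ks)
K=tri((t,*kt[0]),(s,*ks[0]));G=tri((t,360.6,199.8),(s,346.9,168.8))
for n,P in(('knob',K),('glass',G)):
  r=P-C;print(n,P,'stand',(r@X).round(4),(r@Y).round(4),r[2].round(4))
r=K-C;print('q',.75+np.arctan2(r@X,r[2]));r=G-C;print('q glass',np.arctan2(r[2],-r@X))
print('model knob',knob(1.047))
q=1.047;u=-np.cos(q)*X+np.sin(q)*Z;F=C+.16*u;print('focus',F)
tcp=C+(.16+.06-.011)*u; print(tcp,best(tcp,-u,Y)[1], best(tcp+.1*u,-u,Y)[1])
E
```

```text
(array([389.625     , 191.20833333]), array([388, 189,   5,   7,  24], dtype=int32)) (array([353. , 141.2]), array([352, 140,   3,   4,  10], dtype=int32))
knob [ 0.5587133  -0.21678534  0.16302709] stand 0.0195 -0.0703 0.083
glass [ 0.540488   -0.13172178  0.12810853] stand -0.0308 0.0007 0.0481
q 0.980464442002252
q glass 1.0016124997280333
model knob [ 0.56378801 -0.21863897  0.16127859]
focus [ 0.49494401 -0.11297386  0.21854826]
[ 0.47241749 -0.10331899  0.26097866] [-0.2210832  -0.69828678  1.8948585  -0.09248774  1.42915303 -1.39806932] [-0.1868693  -0.75884947  1.76771493 -0.10853729  1.61896226 -1.38648312]
```

The reading is about 0.99 rad, inside the band but near its lower edge. I'll re-pinch the knob and add about 0.055.

```bash
python3 - <<'E'
from h import *
off=np.array([0,0,-.002]);q0=.99;k=knob(q0)+off
Q,j=best(k+[0,0,.07],-Z,Y);move_to(k+[0,0,.07],Q);move_l(k,.12);close()
s=state();print(s['finger_gap'],s['ft_force'],s['ee_pos']-k)
move_l(knob(1.02)+off,.04);move_l(knob(1.05)+off,.04);hold(.1);print(state()['ft_force'])
gripper_open();move_l(np.array(state()['ee_pos'])+[0,0,.09],.15)
g=np.array([.4899,.1261,.175])
Q,j=best(g+[0,0,.09],-Z,np.array([np.cos(1.99),np.sin(1.99),0]));move_to(g+[0,0,.09],Q)
s=grab('side');t=grab('top');print(state()['time'])
a=cv2.resize(s['frame'][135:235,290:400],None,fx=4,fy=4,interpolation=cv2.INTER_CUBIC)
b=cv2.resize(t['frame'][165:245,320:400],None,fx=5,fy=5,interpolation=cv2.INTER_CUBIC)
cv2.imwrite('pics/e.png',np.hstack([a[:400],b[:400,:350]]))
dk=lambda d:(d['frame'].max(2)<60).astype(np.uint8)
kt=blob(t,dk(t),390,190,5,5);ks=blob(s,dk(s),352,141,4,4)
K=tri((t,*kt[0]),(s,*ks[0]));r=K-C;print(kt[0],ks[0],K,'q',.75+np.arctan2(r@X,r[2]))
E
```

```text
0.016257762977719213 [1.47670601 3.11904852 0.09743008] [ 2.41601296e-04  6.41842590e-04 -4.03782283e-05]
[0.92341253 4.06639975 1.72395463]
18.775
[389.84 190.28] [352. 141.] [ 0.56183383 -0.21760066  0.16247934] q 1.0182364080407664
```

View pics/e.png

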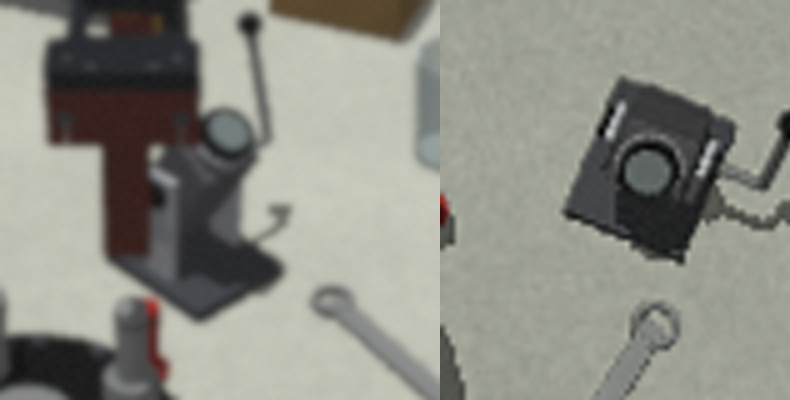

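Camera now reads about 1.03 rad: glass at side (346.4,167.8), top (361.2,199). Next, grasp the plug and lift it.

```bash
python3 - <<'E'
from h import *
s=load('side');t=load('top')
G=tri((t,361.2,199.),(s,346.4,167.8));r=G-C;print('glass',r@X,r@Y,r[2],np.arctan2(r[2],-r@X))
g=np.array([.4899,.1261,.156])
move_l(g,.1);print(state()['ft_force']);close();s=state();print(s['finger_gap'],s['ft_force'],s['finger_force'])
if s['finger_gap']>.013:
    move_l(g+[0,0,.125],.12);hold(.25);s=state();print(s['finger_gap'],s['ft_force'])
    q=1.03;u=-np.cos(q)*X+np.sin(q)*Z
    tcp=C+(.16+.052)*u
    Q,j=best(tcp+.1*u,-u,Y);print(j,tcp)
    move_to(tcp+.1*u,Q);s=state();print(s['finger_gap'],s['time'])
    move_l(tcp+.03*u,.1)
    a=grab('side');b=grab('top')
    a=cv2.resize(a['frame'][85:235,265:400],None,fx=3,fy=3,interpolation=cv2.INTER_CUBIC)
    b=cv2.resize(b['frame'][165:265,310:400],None,fx=4.5,fy=4.5,interpolation=cv2.INTER_CUBIC)
    cv2.imwrite('pics/f.png',np.hstack([a,b]));print(state()['time'])
E
```

```text
glass -0.02806864690965897 -6.346611823374046e-05 0.04959429259254401 1.0557783976713102
[-0.62466782 -0.19528571  0.19053295]
0.017379092908438875 [ 0.42516921 -0.40838887 -0.52070016] 29.99998927116394
0.017533696260050434 [-0.97608025 -0.66905624 -1.34042774]
[-0.17755908 -0.79018068  1.78925019 -0.11640757  1.61287596 -1.37991412] [ 0.4681841  -0.10150455  0.26174739]
0.0175289662833207 23.4417
24.3917
```

View pics/f.png

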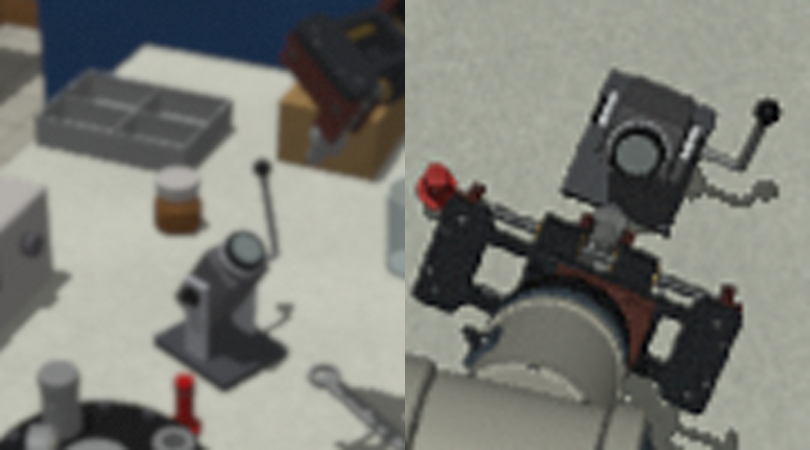

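The plug is held with its port empty and the other two fittings still seated. It lies on the lens axis from above, with the stem end near side (372,133) and top (445/4.5+310≈354,213). I'll move in using the mean of the readings, 1.037, and check the stem position.

```bash
python3 - <<'E'
from h import *
q=1.037;u=-np.cos(q)*X+np.sin(q)*Z;tcp=C+.212*u
move_l(tcp,.06,quat(-u,Y) if abs(quat(-u,Y)@state()['ee_rot'])>.7 else quat(-u,-Y))
hold(.4);st=state();print(st['ee_pos']-tcp,st['finger_gap'],st['ft_force'],st['time'])
a=grab('side');b=grab('top');F=C+.16*u
for n,d in(('side',a),('top',b)):
    o=cv2.resize(d['frame'],None,fx=1,fy=1)
    pf,pk=proj(d,F),proj(d,C+.06*u);pm=proj(d,C+.188*u);print(n,pf,pk,pm)
    c=cloud(d);r=c-C;l=r@u;rad=np.linalg.norm(r-l[...,None]*u,axis=-1)
    m=(rad<.025)&(l>.14)&(l<.19);print(m.sum())
    if m.sum():
        v=r[m];print('l min',np.percentile(l[m],[1,5,50]),'lateral mean',(v@Y).mean(),(v@np.cross(u,Y)).mean())
        for lo in(.14,.16,.17,.18):
            k=(v@u>lo)&(v@u<lo+.01);print(lo,k.sum(),(v[k]@Y).mean().round(4) if k.any() else '')
S=4
def crop(d,P):
    u0,v0=map(int,proj(d,P));im=cv2.resize(d['frame'][v0-50:v0+50,u0-50:u0+50],None,fx=S,fy=S,interpolation=cv2.INTER_CUBIC)
    for w,cl in((.16,(0,255,0)),(.06,(255,255,0))):
        x,y=proj(d,C+w*u);cv2.circle(im,(int((x-u0+50.5)*S),int((y-v0+50.5)*S)),3,cl,-1)
    return im
cv2.imwrite('pics/g.png',np.hstack([crop(a,F),crop(b,F)]))
E
```

```text
[1.91879232e-06 3.44652836e-05 2.66838260e-04] 0.01726670113953706 [ 0.39799665 -0.37824564 -1.47005248] 25.4417
side (np.float64(363.17521182811333), np.float64(146.13199181006362)) (np.float64(347.655030271129), np.float64(167.66902809120757)) (np.float64(367.96454770308435), np.float64(139.48589270298635))
28
l min [0.16225593 0.16603276 0.17409565] lateral mean 0.005849657879013814 0.0004986357224031258
0.14 0 
0.16 8 0.0043
0.17 13 0.0045
0.18 7 0.0102
top (np.float64(356.7518430771353), np.float64(208.76474689549855)) (np.float64(360.7980338914215), np.float64(199.06671509443538)) (np.float64(355.52474593538625), np.float64(211.7061962361779))
4
l min [0.18754515 0.18773013 0.18906847] lateral mean -8.494395647661197e-05 -0.013797918553428429
0.14 0 
0.16 0 
0.17 0 
0.18 4 -0.0001
```

View pics/g.png

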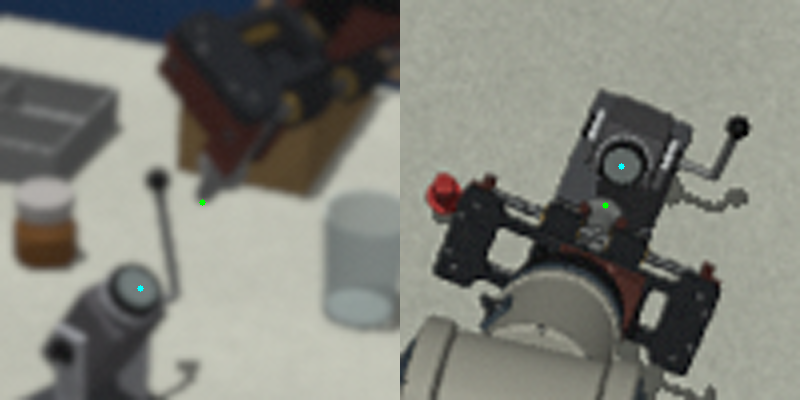

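The stem foot sits on the computed focus (green dot, side crop (202,202)) and its axis lines up with the glass at (140,288). The top view agrees, so I'm handing in.

```bash
python3 -c "
from bench import *
print(job_done())"
```

```text
the job is handed in; nothing more can be done
None
```

I've handed in the job: the camera is tilted to about 1.04 rad by my image measurements (target 1.047), and the plug is held on the lens axis with its foot about 100 mm from the glass; the hand-in returned no verdict.

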